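Set the sprung stand column to its length mark and lock the cam lever

ROBOT

A 6-joint arm with a two-finger parallel gripper is mounted at the origin on a cart in front of the work surface, level with it; the furniture and walls round the work are solid. World frame = base frame: x ahead of the robot, y to its left, z up, the work surface at z = 0. Lengths are in m, angles in rad, forces in N, time in s.
With the tool pointing down it reaches from about 0.375 to 0.9 m from the base axis. Payload 3.1 kg.
Tool frame: the origin (TCP) lies where the fingers leave the gripper's body, on its centre line; the fingertips stand 73 mm ahead of it and the grasp point (between the pads) lies 54 mm ahead of it; z points along the fingers, y is the line along which they close (so a half turn about z gives the same grasp; the last joint's range is limited). The gripper opens to 85 mm and grips with 20 to 120 N. Pads are 22 mm wide; open, the fingers measure 114 mm over their backs; the gripper's body (76 mm by 85 mm) begins 54 mm behind the grasp point. The pads swing forward as they close: fully open they stand 13 mm farther back than shut.
Start: joints at [-1.425, 0.527, 1.433, -0, 1.181, -0.178], TCP at [0.199, -0.592, 0.304] pointing down, gripper open.
Joint ranges: [-3.08, 3.08], [-0.75, 2.2], [0.22, 2.44], [-1.43, 4.57], [0, 2.65], [-2.85, 2.85]. Speed limits (rad/s): [2.79, 2.79, 3.14, 3.14, 3.14, 3.14].

INTERFACE

Orientations are given as a unit quaternion [x, y, z, w].
In Python, from plant import r gives the robot as it stands.
- The arm moves only by the shell command python3 -m handwheel 'ROWS' [OPENING] [FORCE]. ROWS is JSON, a list of rows, each an object of numbers: "x", "y", "z": the shift along the tool's x, y, z scaled (see below); "rx", "ry", "rz": the turn, a rotation vector about the tool's x, y, z scaled (see below). In form: [{"x": .., "y": .., "z": .., "rx": .., "ry": .., "rz": ..}, ...]. A call has 1 to 20 rows; each row is the pose to reach, as a shift and turn from the pose commanded when the call began, along the tool's axes at that moment, turning the shorter way round; what a row does not reach only later rows make up. The controller multiplies each number of a shift by 0.15 m and each number of a turn by 180 degrees. A row lasts 1/12 s, in which the tool goes at most 41.7 mm and 7.16 degrees, less where a joint would pass 70% of its speed; a pose out of reach is approached as far as the arm can. A call with a number of a shift or a turn outside -1 to 1 is refused whole. A call with a gripper value outside its range is refused whole. OPENING is the gripper command: -1 is fully open, 1 is shut, values between are in proportion, set as the call begins (- or left out, the last holds). The fingers move at their own pace and stop on an object; FORCE is the grip in N (left out, the last holds). Time passes only in rows, so rows that repeat a pose let the fingers close. It gives the time, the measured TCP pose, the force, the opening and the grip force at its end, in the units of the state.
- r.state(): the state, without advancing time (a new reading comes with each control period).
- r.grab_frame(name): name is "scene" or "side" or "wrist"; returns a dict with "image" (420x560x3 uint8, red, green, blue), "mtx" (3x3 intrinsics, pixels), "dist_coeffs" ([k1, k2, p1, p2, k3] as OpenCV has them; the pictures are not rectified), "xyz" and "rotation" of the camera in the world. Camera axes: x right, y up, looking along -z (the intrinsics and any distortion apply to the point x, -y, -z); pixel columns grow to the right and rows downward; lengths in m; the calibration is good to about 2 mm. A picture is of the moment at which its call begins. There is no depth.
- r.hand_in(): hands the job in; it is judged then, once.
The state is a dict: "t": time; "qpos": joint angles; "qvel": joint speeds; "tau": joint torques, N m; "tool_pos": TCP position; "orientation": TCP orientation; "force": force on the tool from outside, world axes, zero at the start; "ft_torque": the same for the moment, N m; "opening": finger opening in m; "finger_force": force on a finger pad.
Only numpy, scipy, OpenCV 4.12 (cv2) and the standard library are available. Lean on these libraries where they do the work, as an engineer would, in place of code of your own. Each camera call takes 0.05 s, during which the arm holds its last target. There are 200 camera calls.

TASK

Set up the little three-legged scanner stand: grip the black head on top of its sprung column, push the column down until the broad dark ring round it is level with the top rim of the clamp, and keep holding it there while you turn the cam lever clockwise (seen from above) until it is fully closed, for instance by turning the gripper about the column so that a finger pushes the lever's upright wing round. Do not let go of the column or let it leave its mark at any time while the lever is being closed, leave the other things on the desk alone, and finish still gripping the column at its mark with the lever closed.

Things in the scene. Friction and masses are not known exactly. Their poses are not given: they have to be found in the camera images.
- stand: small three-legged table stand fixed to the desk, 208 mm across its feet. Origin on the desk under the upright column axis; z up. Its black clamp (35 mm diameter, z 88 to 116 mm) carries the grey lever ring (about 40 mm across, z 116 to 126 mm) and ends in a bright rim 25 mm in diameter at z = 130 mm.
- clamp_rim (a point): centre of the clamp's top rim, on the column axis, 130 mm above the desk: the edge at which the length mark is read
- column: bright round column, 16 mm diameter, upright in the stand, with a black knurled head on top (30 mm diameter, 36 mm tall; the place to grip, from above) that ends in a 9 mm stud. It slides up and down and turns freely about its axis. With the lever open a spring pushes it up, with about 6 N at the start and 10 N at the mark. Origin on the axis, 55 mm below the broad ring; z up.
- length_mark (a point): the length mark: middle of the broad dark ring (5 mm wide) round the column, on its axis, 20 mm below the head's underside. Narrow rings (1 mm) stand 10 mm apart, four below and one above it. It is 55 mm above the clamp rim at the start and must be brought level with it.
- column_head (a point): middle of the black knurled head, on the column axis, 38 mm above the length mark; the stud's top is 27.5 mm above this point. At the mark the head's underside is 150 mm above the desk.
- lift (a joint): how far the column has been pushed down, m: 0 = fully up (start), 0.055 = broad ring level with the clamp rim, 0.075 = lower stop
- cam_lever (a joint): angle of the cam lever about the column axis, rad: 0 = fully closed against its stop, 0.80 to 0.95 at the start (open). Closing turns it clockwise seen from above. It stays where it is left; moving it takes up to about 0.2 N m. Closed, it clamps the column.
- lever_wing (a point): middle of the lever's upright grey thumb wing, 40 mm from the column axis: a radial plate 7 mm thick (10 mm at its outer end), 25 to 61 mm from the axis, z 125 to 171 mm above the desk. A flat arm below z = 126 mm joins it to the ring. With the column at its mark, fingertips 133 to 160 mm above the desk pass over the arm and meet the wing's side as the gripper turns.
- barcode_scanner: black hand-held barcode scanner lying on its side, 148 x 108 x 42 mm; bystander; origin under its middle
- tape_roll: roll of tape lying flat, 73 mm across, 18 mm high; bystander; origin under its middle
- label_roll: white roll of blank labels lying flat, 64 x 59 x 35 mm; bystander; origin under its middle
- blue_stapler: blue stapler, 32 x 125 x 54 mm; bystander; origin under its middle

How it is judged:
By the outcome, as a careful person would: the job done as asked, in the order asked, and still so for the second after the job is handed in, while the arm keeps its last pose, push and grip.
It also fails if it takes over 38 s, if anything falls off the work surface, if the arm or the gripper's body presses on something with over 40 N, if the wrist force passes 120 N, or if a joint passes its speed limit or range.

## Working session

There is one attempt and no reset: what is moved stays moved. The work goes in short steps, Python scripts to look and compute and a shell command to move; the robot and the scene stay as the last step left them, time stands still between calls to the robot, and variables do not carry over. Pictures are saved under pics/ and viewed, at most 10 in all, crops included, and the job is handed in when it is done.

```bash
mkdir -p pics; ls; cat > h.py <<'E'
import numpy as np, cv2
from plant import r
def grab(n,f):
    g=r.grab_frame(n); cv2.imwrite('pics/'+f,g['image'][:,:,::-1]); np.save('pics/'+f+'.npy',g,allow_pickle=True); return g
def load(f): return np.load('pics/'+f+'.npy',allow_pickle=True).item()
def ray(g,uv):
    p=cv2.undistortPoints(np.array([[uv]],float),np.array(g['mtx'],float),np.array(g['dist_coeffs'],float))[0,0]
    d=np.array(g['rotation']).reshape(3,3)@np.array([p[0],-p[1],-1.]); return np.array(g['xyz'],float),d/np.linalg.norm(d)
def plane(g,uv,z):
    o,d=ray(g,uv); return o+d*(z-o[2])/d[2]
def proj(g,P):
    R=np.array(g['rotation']).reshape(3,3); c=R.T@(np.array(P,float)-g['xyz']); c=c*[1,-1,-1]
    return cv2.projectPoints(c.reshape(1,1,3),np.zeros(3),np.zeros(3),np.array(g['mtx'],float),np.array(g['dist_coeffs'],float))[0].ravel()
def tri(g1,a,g2,b):
    A=np.zeros((3,3));B=np.zeros(3)
    for g,u in((g1,a),(g2,b)):
        o,d=ray(g,u);M=np.eye(3)-np.outer(d,d);A+=M;B+=M@o
    return np.linalg.solve(A,B)
E
python3 - <<'E'
from h import *
a=grab('scene','s0.png');b=grab('side','d0.png')
cv2.imwrite('pics/both.png',cv2.resize(np.hstack([a['image'],b['image']])[:,:,::-1],(800,300)))
print(r.state()); print(a['xyz'],b['xyz'])
E
```

```text
pics
{'t': 0.1, 'qpos': array([-1.42449321e+00,  5.28375119e-01,  1.43374596e+00, -3.95784795e-05,
        1.18139846e+00, -1.78481762e-01]), 'qvel': array([-1.39352164e-03, -1.37675434e-03, -4.25685987e-03, -1.05126080e-03,
        1.80146342e-05,  1.62919998e-04]), 'tau': array([-9.76670817e-04, -4.43304777e+01, -1.78585517e+01, -9.23977063e-05,
        3.91249123e-03, -1.18512901e-05]), 'tool_pos': array([ 0.1993987 , -0.59182093,  0.30303913]), 'orientation': array([ 9.86841624e-01,  1.61686984e-01, -2.79771698e-06, -9.63610482e-04]), 'force': array([-0.08634485, -0.15435729, -1.25557106]), 'ft_torque': array([ 0.01130821,  0.04468788, -0.03331066]), 'finger_force': 0.0, 'opening': 0.08550620420736678}
[-8.12548267e-04 -8.42782833e-01  8.26110276e-01] [ 0.29464557 -0.88267665  0.92400271]
```

View pics/s0.png

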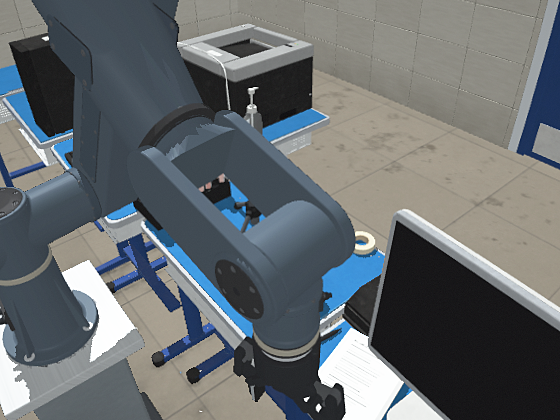

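View pics/d0.png

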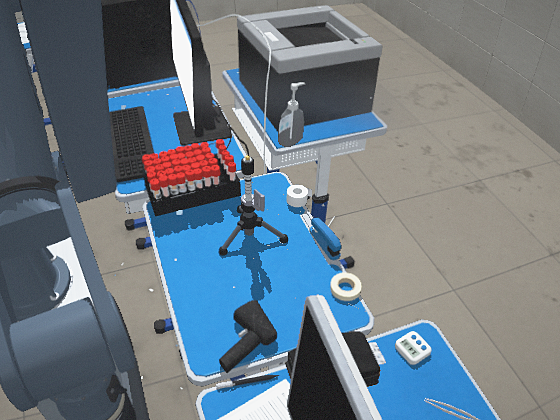

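The scene view is mostly blocked by the arm. The side view shows the stand, with its head near (248,168), lever wing near (259,200) and feet near (222,253) and (284,239). A tube rack stands behind it and the stapler is to its right. I'll zoom in on the stand.

```bash
python3 - <<'E'
from h import *
g=load('d0.png')
c=g['image'][135:275,195:325,::-1]; cv2.imwrite('pics/c0.png',cv2.resize(c,None,fx=4.2,fy=4.2,interpolation=cv2.INTER_CUBIC))
P=plane(g,(248,168),0.223); print(P)
for z in(0,.13,.185,.205,.241,.25): print(z,proj(g,[P[0],P[1],z]))
for uv in((222,253),(284,239)): print(plane(g,uv,.01))
print('rack',plane(g,(155,213),0),plane(g,(240,200),0),plane(g,(240,180),.05),'stap',plane(g,(318,225),.05),plane(g,(298,190),.03))
E
```

```text
Traceback (most recent call last):
  File "h.py", line 10, in plane
    o,d=ray(g,uv); return o+d*(z-o[2])/d[2]
        ~~~^^^^^^
  File "h.py", line 8, in ray
    d=np.array(g['rotation']).reshape(3,3)@np.array([p[0],-p[1],-1.]); return np.array(g['xyz'],float),d/np.linalg.norm(d)
      ~~~~~~~~~~~~~~~~~~~~~~~~~~~~~~~^^^^^
ValueError: cannot reshape array of size 4 into shape (3,3)
```

View pics/c0.png

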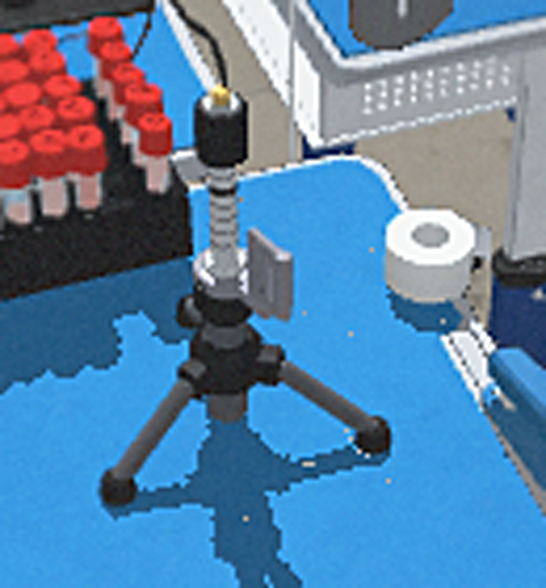

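```bash
sed -i "s/np.array(g\['rotation'\]).reshape(3,3)/rot(g)/" h.py; cat >> h.py <<'E'
from scipy.spatial.transform import Rotation as Ro
def rot(g): return Ro.from_quat(g['rotation']).as_matrix()
E
python3 - <<'E'
from h import *
g=load('d0.png')
k=lambda x,y:(195+x/4.2,135+y/4.2)
P=plane(g,k(221,131),0.223); print(P)
for z in(0,.13,.185,.205,.241,.25): print(z,(proj(g,[P[0],P[1],z])-[195,135])*4.2)
print('feet',[plane(g,k(*u),.01) for u in((118,488),(373,437))])
print('wing bottom in/out',plane(g,k(250,300),.126),plane(g,k(290,320),.126),'top',plane(g,k(248,230),.171),plane(g,k(292,258),.171))
print('rack',plane(g,(155,213),0),plane(g,k(190,260),0),'top',plane(g,k(155,125),.1))
print('stap',plane(g,(318,225),.05),plane(g,k(430,250),.035), 'scanner',plane(g,(250,320),.04))
print(rot(g))
E
```

```text
[ 0.56417561 -0.00639017  0.223     ]
0 [227.9107526  417.74820866]
0.13 [224.02934433 259.15356209]
0.185 [222.26395252 184.96627137]
0.205 [221.6032498  156.84787027]
0.241 [220.38856462 104.62713262]
0.25 [220.07977467  91.24011947]
feet [array([ 0.48138822, -0.05028087,  0.01      ]), array([ 0.63939136, -0.06052277,  0.01      ])]
wing bottom in/out [ 0.568521   -0.04051422  0.126     ] [ 0.58442623 -0.06381938  0.126     ] top [ 0.57051857 -0.03244772  0.171     ] [ 0.58575786 -0.06294362  0.171     ]
rack [3.45470646e-01 1.56642770e-01 1.11022302e-16] [ 5.86431795e-01  1.43766390e-01 -1.11022302e-16] top [0.57309336 0.16749852 0.1       ]
stap [ 0.72332671 -0.07891495  0.05      ] [0.72586005 0.06320965 0.035     ] scanner [ 0.47403714 -0.28867543  0.04      ]
[[ 0.941849    0.22220094 -0.25208571]
 [-0.33595095  0.63954678 -0.69145995]
 [ 0.00757755  0.7359393   0.67700512]]
```

```bash
R='[{"x":0.887,"y":-0.732,"z":-0.1}'; python3 -m handwheel '[{"z":-0.3},{"z":-0.3},{"x":0.887,"y":-0.732,"z":-0.4},{"x":0.887,"y":-0.732,"z":-0.4},{"x":0.887,"y":-0.732,"z":-0.4},{"x":0.887,"y":-0.732,"z":-0.4},{"x":0.887,"y":-0.732,"z":-0.4},{"x":0.887,"y":-0.732,"z":-0.4}]' -1 60
```

```text
$[0]: bad value
```

```bash
python3 -m handwheel '[{"x":0,"y":0,"z":-0.3,"rx":0,"ry":0,"rz":0},{"x":0,"y":0,"z":-0.4,"rx":0,"ry":0,"rz":0},{"x":0.887,"y":-0.732,"z":-0.4,"rx":0,"ry":0,"rz":0},{"x":0.887,"y":-0.732,"z":-0.4,"rx":0,"ry":0,"rz":0},{"x":0.887,"y":-0.732,"z":-0.4,"rx":0,"ry":0,"rz":0},{"x":0.887,"y":-0.732,"z":-0.4,"rx":0,"ry":0,"rz":0},{"x":0.887,"y":-0.732,"z":-0.4,"rx":0,"ry":0,"rz":0}]' -1 60
```

```text
t: 0.68
tool_pos: [0.2926, -0.4392, 0.3634]
orientation: [0.986, 0.164, 0.001, -0.003]
force: [-0.2, -0.4, -0.4]
opening: 0.0853
finger_force: 0.0
```

```bash
python3 -m handwheel '[{"x":0.887,"y":-0.732,"z":0,"rx":0,"ry":0,"rz":0},{"x":0.887,"y":-0.732,"z":0,"rx":0,"ry":0,"rz":0},{"x":0.887,"y":-0.732,"z":0,"rx":0,"ry":0,"rz":0},{"x":0.887,"y":-0.732,"z":0,"rx":0,"ry":0,"rz":0},{"x":0.887,"y":-0.732,"z":0,"rx":0,"ry":0,"rz":0}]'
python3 -m handwheel '[{"x":0.887,"y":-0.732,"z":0,"rx":0,"ry":0,"rz":0},{"x":0.887,"y":-0.732,"z":0,"rx":0,"ry":0,"rz":0},{"x":0.887,"y":-0.732,"z":0,"rx":0,"ry":0,"rz":0},{"x":0.887,"y":-0.732,"z":0,"rx":0,"ry":0,"rz":0},{"x":0.887,"y":-0.732,"z":0,"rx":0,"ry":0,"rz":-0.1},{"x":0.887,"y":-0.732,"z":0,"rx":0,"ry":0,"rz":-0.275},{"x":0.887,"y":-0.732,"z":0,"rx":0,"ry":0,"rz":-0.275},{"x":0.887,"y":-0.732,"z":0,"rx":0,"ry":0,"rz":-0.275},{"x":0.887,"y":-0.732,"z":0,"rx":0,"ry":0,"rz":-0.275},{"x":0.887,"y":-0.732,"z":0,"rx":0,"ry":0,"rz":-0.275},{"x":0.887,"y":-0.732,"z":0,"rx":0,"ry":0,"rz":-0.275},{"x":0.887,"y":-0.732,"z":0,"rx":0,"ry":0,"rz":-0.275},{"x":0.887,"y":-0.732,"z":0,"rx":0,"ry":0,"rz":-0.275}]'
python3 - <<'E'
from h import *
a=grab('wrist','w1.png'); print(a['xyz'],rot(a)[:,2]); s=r.state(); print(s['qpos'])
P=[.564,-.006]
for z in(0.205,.223,.2505): print(z,proj(a,P+[z]))
E
```

```text
t: 1.1
tool_pos: [0.3831, -0.2938, 0.3635]
orientation: [0.986, 0.164, 0.0, -0.002]
force: [-0.1, -0.6, -0.6]
opening: 0.0854
finger_force: 0.0
t: 2.18
tool_pos: [0.4726, -0.1531, 0.3637]
orientation: [0.829, 0.559, -0.0, -0.0]
force: [0.3, 0.9, 0.2]
opening: 0.0854
finger_force: 0.0
[ 0.5024975  -0.07798293  0.43444366] [0.11848221 0.29353532 0.94857735]
[-5.38575155e-01  2.80773788e-01  1.67036787e+00 -1.63530421e-04
  1.19084503e+00 -1.53416606e-01]
0.205 [327.10377382 -36.81828725]
0.223 [331.52378283 -50.5878503 ]
0.2505 [340.17742807 -77.49734981]
```

View pics/w1.png

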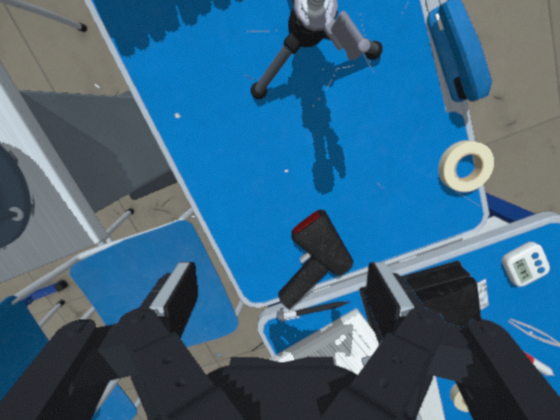

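The wrist view shows the scanner, tape, stapler and part of the stand: clamp at (315,10), wing at (350,35). I'll move closer and take another look.

```bash
python3 -m handwheel '[{"x":0.39,"y":0.19,"z":0,"rx":0,"ry":0,"rz":0},{"x":0.39,"y":0.19,"z":0,"rx":0,"ry":0,"rz":0},{"x":0.39,"y":0.19,"z":0,"rx":0,"ry":0,"rz":0},{"x":0.39,"y":0.19,"z":0,"rx":0,"ry":0,"rz":0},{"x":0.39,"y":0.19,"z":0,"rx":0,"ry":0,"rz":0}]'
python3 - <<'E'
from h import *
a=grab('wrist','w2.png'); print(r.state()['tool_pos'],a['xyz'])
P=[.564,-.006]
for z in(0.0,.130,.205,.241,.2505): print(z,proj(a,P+[z]))
print('wing',proj(a,[.585,-.063,.171]),proj(a,[.570,-.032,.171]))
E
```

```text
t: 2.65
tool_pos: [0.5204, -0.1092, 0.3636]
orientation: [0.829, 0.56, -0.001, -0.0]
force: [-0.2, -0.3, 0.6]
opening: 0.085
finger_force: 0.0
[ 0.52023792 -0.10940254  0.3636554 ] [ 0.55020551 -0.03395189  0.43433211]
0.0 [283.17204215  82.89274586]
0.13 [283.92876203  72.37518785]
0.205 [284.77226519  60.66008914]
0.241 [285.42134691  51.65150192]
0.2505 [285.63726359  48.65601721]
wing [331.60587929 123.82386661] [302.5376947   95.24042469]
```

View pics/w2.png

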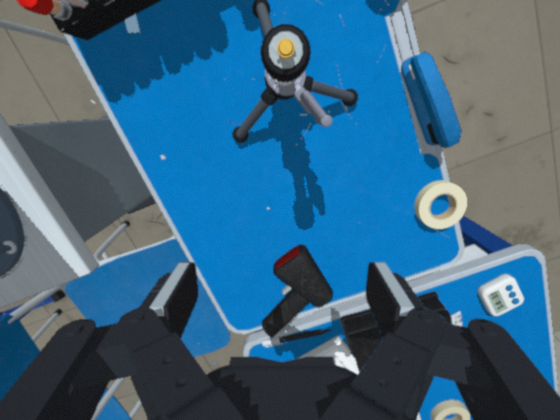

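The stud is at (286,47) and the wing's outer end at (327,122). Both match the first estimate closely, so I'll refine from these pixels.

```bash
python3 - <<'E'
from h import *
a=load('w2.png'); im=a['image'].astype(int)
m=(im[...,0]>150)&(im[...,2]<110)&(im[...,1]>100); m[:20]=0;m[80:]=0;m[:,:260]=0;m[:,310:]=0
v,u=np.nonzero(m); print(len(u),u.mean(),v.mean(),u.min(),u.max(),v.min(),v.max())
P=plane(a,(u.mean(),v.mean()),.246); print('axis',P)
b=load('d0.png'); bi=b['image'].astype(int); m=(bi[...,0]>150)&(bi[...,2]<110)&(bi[...,1]>100); m[:150]=0;m[165:]=0;m[:,:240]=0;m[:,255:]=0
v2,u2=np.nonzero(m); print(u2.mean(),v2.mean(),tri(a,(u.mean(),v.mean()),b,(u2.mean(),v2.mean())))
for z in(.171,):
  W=plane(a,(326.5,123),z); d=W-P; print(W,np.hypot(*d[:2]),np.degrees(np.arctan2(d[1],d[0])))
s=r.state();R=Ro.from_quat(s['orientation']).as_matrix(); t=np.array([P[0],P[1],s['tool_pos'][2]])
print(R.T@(t-s['tool_pos'])/.15, np.degrees(np.arctan2(R[1,1],R[0,1])))
E
```

```text
236 285.4618644067797 48.07203389830509 278 293 39 57
axis [ 0.56435709 -0.0049957   0.246     ]
247.5 157.5 [ 0.56450602 -0.0051916   0.24688472]
[ 0.58114554 -0.06071705  0.171     ] 0.058195538704833585 -73.23281368306354
[ 7.55534112e-01  1.25958257e-02 -3.32888546e-04] -21.952335401402394
```

```bash
python3 -m handwheel '[{"x":0.755,"y":0.013,"z":0,"rx":0,"ry":0,"rz":0},{"x":0.755,"y":0.013,"z":0,"rx":0,"ry":0,"rz":0},{"x":0.755,"y":0.013,"z":0,"rx":0,"ry":0,"rz":0},{"x":0.755,"y":0.013,"z":0,"rx":0,"ry":0,"rz":0},{"x":0.755,"y":0.013,"z":0,"rx":0,"ry":0,"rz":0},{"x":0.755,"y":0.013,"z":0,"rx":0,"ry":0,"rz":0},{"x":0.755,"y":0.013,"z":0.2,"rx":0,"ry":0,"rz":0},{"x":0.755,"y":0.013,"z":0.4,"rx":0,"ry":0,"rz":0},{"x":0.755,"y":0.013,"z":0.55,"rx":0,"ry":0,"rz":0},{"x":0.755,"y":0.013,"z":0.61,"rx":0,"ry":0,"rz":0},{"x":0.755,"y":0.013,"z":0.61,"rx":0,"ry":0,"rz":0},{"x":0.755,"y":0.013,"z":0.61,"rx":0,"ry":0,"rz":0}]'
python3 - <<'E'
from h import *
a=grab('wrist','w3.png'); d=grab('side','d3.png'); s=grab('scene','s3.png')
c=lambda g,u,v:cv2.resize(g['image'][v-70:v+70,u-65:u+65],(390,420),interpolation=cv2.INTER_CUBIC)
cv2.imwrite('pics/c3.png',np.hstack([c(d,250,180),c(s,*[int(x) for x in proj(s,[.564,-.005,.18])])])[:,:,::-1])
print(proj(s,[.564,-.005,.18]))
E
```

```text
t: 3.7
tool_pos: [0.5651, -0.0059, 0.2728]
orientation: [0.829, 0.559, 0.0, 0.0]
force: [0.2, 0.7, -0.2]
opening: 0.0851
finger_force: 0.0
[251.28967265 167.46744767]
```

View pics/c3.png

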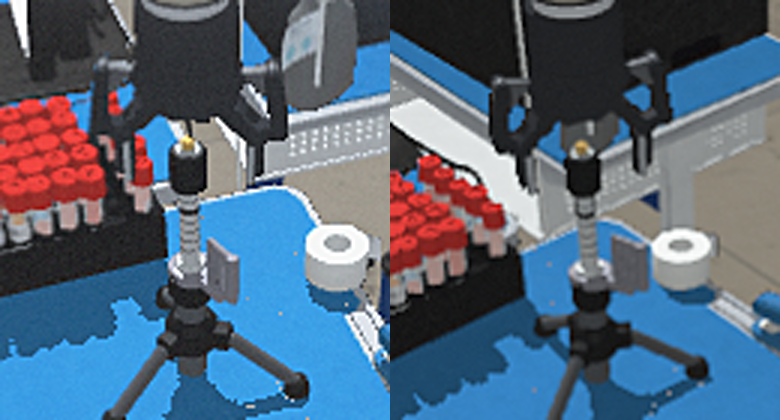

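Both views show the fingers straddling the head, centred. Closing now.

```bash
python3 -m handwheel '[{"x":0,"y":0,"z":0,"rx":0,"ry":0,"rz":0},{"x":0,"y":0,"z":0,"rx":0,"ry":0,"rz":0},{"x":0,"y":0,"z":0,"rx":0,"ry":0,"rz":0},{"x":0,"y":0,"z":0,"rx":0,"ry":0,"rz":0},{"x":0,"y":0,"z":0,"rx":0,"ry":0,"rz":0},{"x":0,"y":0,"z":0,"rx":0,"ry":0,"rz":0},{"x":0,"y":0,"z":0,"rx":0,"ry":0,"rz":0},{"x":0,"y":0,"z":0,"rx":0,"ry":0,"rz":0},{"x":0,"y":0,"z":0,"rx":0,"ry":0,"rz":0},{"x":0,"y":0,"z":0,"rx":0,"ry":0,"rz":0}]' 1 90
python3 -c "
from h import *
s=r.state();print(s)"
```

```text
t: 4.68
tool_pos: [0.5649, -0.0046, 0.273]
orientation: [0.828, 0.56, 0.0, 0.0]
force: [-1.7, 0.4, 5.7]
opening: 0.0285
finger_force: 88.2
{'t': 4.6833, 'qpos': array([-2.05989391e-01,  4.85448712e-01,  1.61797440e+00,  1.90581015e-04,
        1.03796425e+00,  1.75927425e-01]), 'qvel': array([-7.78493552e-04,  9.10752468e-06,  3.38578435e-04, -2.13362584e-03,
        1.23902438e-03, -3.64290657e-04]), 'tau': array([-3.15677114e-01, -3.72682893e+01, -1.50907660e+01, -7.29457894e-02,
       -5.29629719e-01,  3.19175648e-03]), 'tool_pos': array([ 0.5649112 , -0.00460509,  0.27296691]), 'orientation': array([8.28489487e-01, 5.60004600e-01, 1.30390536e-04, 1.64990060e-05]), 'force': array([-1.65948654,  0.4259654 ,  5.71793183]), 'ft_torque': array([ 0.19739247,  0.33992337, -0.04635183]), 'finger_force': 88.21193792391568, 'opening': 0.028495745211938227}
```

```bash
python3 - <<'E'
from h import *
a=grab('wrist','w4.png'); d=grab('side','d4.png'); s=grab('scene','s4.png')
b=load('w3.png')
print(a['mtx'])
for f in ('w3.png','w4.png'):
  g=load(f); print([proj(g,[.5645,-.005,z]).round(1) for z in(.13,.155,.165,.175,.185,.195,.205,.25)])
cv2.imwrite('pics/c4.png',cv2.resize(np.hstack([b['image'][150:420,190:370],a['image'][150:420,190:370]])[:,:,::-1],None,fx=2.2,fy=2.2))
def zz(f,g):
  for n in(3,4):pass
E
```

```text
[[296.37007649   0.         281.48635893]
 [  0.         296.37007649 205.51955762]
 [  0.           0.           1.        ]]
[array([280.8, 216.6]), array([280.8, 229.4]), array([280.7, 235.4]), array([280.7, 242. ]), array([280.7, 249.3]), array([280.7, 257.4]), array([280.7, 266.5]), array([280.5, 325.8])]
[array([281.6, 218. ]), array([281.6, 230.9]), array([281.7, 236.9]), array([281.7, 243.5]), array([281.7, 250.9]), array([281.8, 259.1]), array([281.8, 268.2]), array([282.1, 327.9])]
```

View pics/c4.png

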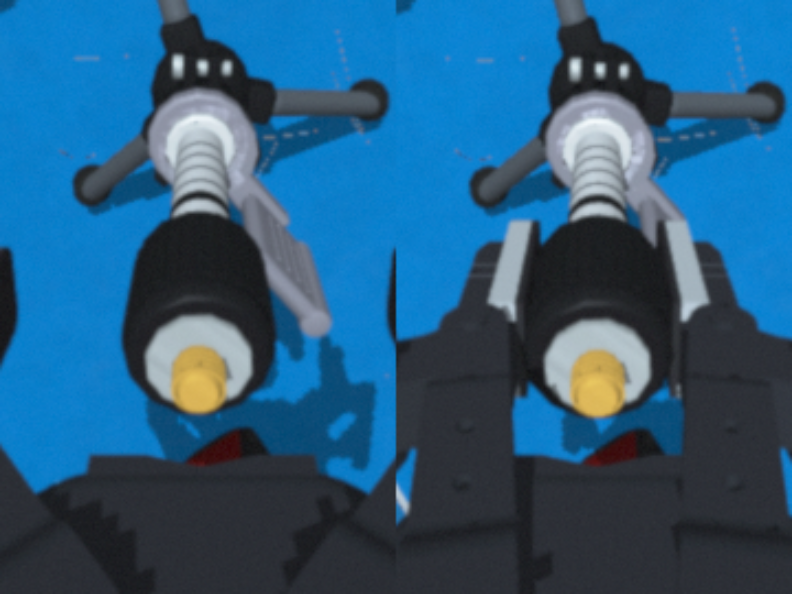

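The wrist camera shows the grip, the rings, the rim and the wing clearly. I'll measure how far the column has already moved.

```bash
cat >> h.py <<'E'
def prof(g,u0,v0,v1):
    return cv2.cvtColor(g['image'],cv2.COLOR_RGB2GRAY)[v0:v1,u0-2:u0+3].mean(1).round().astype(int)
def stud(g):
    im=g['image'].astype(int); m=(im[...,0]>150)&(im[...,2]<110)&(im[...,1]>100); m[:280]=0;m[:,:250]=0;m[:,320:]=0
    v,u=np.nonzero(m); return u.mean(),v.mean(),v.min(),v.max(),len(u)
E
python3 - <<'E'
from h import *
for f in('w3.png','w4.png'):
  g=load(f); print(stud(g)); print(list(prof(g,281,205,255)))
  o=[plane(g,(281.3,v),.2)for v in (1,)]
  print('camz',g['xyz'])
E
```

```text
(np.float64(279.9899497487437), np.float64(322.38693467336685), np.int64(308), np.int64(337), 597)
[np.int64(223), np.int64(220), np.int64(218), np.int64(208), np.int64(199), np.int64(197), np.int64(196), np.int64(197), np.int64(189), np.int64(163), np.int64(164), np.int64(189), np.int64(196), np.int64(188), np.int64(162), np.int64(156), np.int64(186), np.int64(197), np.int64(196), np.int64(184), np.int64(151), np.int64(172), np.int64(192), np.int64(196), np.int64(196), np.int64(184), np.int64(150), np.int64(162), np.int64(189), np.int64(195), np.int64(185), np.int64(137), np.int64(71), np.int64(34), np.int64(52), np.int64(114), np.int64(180), np.int64(196), np.int64(196), np.int64(190), np.int64(158), np.int64(90), np.int64(38), np.int64(29), np.int64(29), np.int64(30), np.int64(30), np.int64(28), np.int64(30), np.int64(29)]
camz [0.59482745 0.06936142 0.34358061]
(np.float64(281.3147208121827), np.float64(324.2554991539763), np.int64(310), np.int64(338), 591)
[np.int64(248), np.int64(231), np.int64(223), np.int64(223), np.int64(217), np.int64(207), np.int64(203), np.int64(202), np.int64(202), np.int64(203), np.int64(189), np.int64(159), np.int64(186), np.int64(201), np.int64(202), np.int64(188), np.int64(154), np.int64(183), np.int64(200), np.int64(202), np.int64(197), np.int64(173), np.int64(154), np.int64(188), np.int64(202), np.int64(203), np.int64(199), np.int64(180), np.int64(149), np.int64(184), np.int64(201), np.int64(202), np.int64(186), np.int64(120), np.int64(54), np.int64(35), np.int64(76), np.int64(146), np.int64(191), np.int64(202), np.int64(201), np.int64(191), np.int64(141), np.int64(75), np.int64(35), np.int64(32), np.int64(28), np.int64(31), np.int64(30), np.int64(31)]
camz [0.59454447 0.0706552  0.34375532]
```

```bash
python3 -m handwheel '[{"x":0,"y":0,"z":0.05,"rx":0,"ry":0,"rz":0},{"x":0,"y":0,"z":0.1,"rx":0,"ry":0,"rz":0},{"x":0,"y":0,"z":0.15,"rx":0,"ry":0,"rz":0},{"x":0,"y":0,"z":0.2,"rx":0,"ry":0,"rz":0},{"x":0,"y":0,"z":0.25,"rx":0,"ry":0,"rz":0},{"x":0,"y":0,"z":0.3,"rx":0,"ry":0,"rz":0},{"x":0,"y":0,"z":0.34,"rx":0,"ry":0,"rz":0},{"x":0,"y":0,"z":0.36,"rx":0,"ry":0,"rz":0},{"x":0,"y":0,"z":0.365,"rx":0,"ry":0,"rz":0},{"x":0,"y":0,"z":0.365,"rx":0,"ry":0,"rz":0},{"x":0,"y":0,"z":0.365,"rx":0,"ry":0,"rz":0},{"x":0,"y":0,"z":0.365,"rx":0,"ry":0,"rz":0},{"x":0,"y":0,"z":0.365,"rx":0,"ry":0,"rz":0},{"x":0,"y":0,"z":0.365,"rx":0,"ry":0,"rz":0}]'
python3 - <<'E'
from h import *
a=grab('wrist','w5.png'); print(stud(a),[int(x) for x in prof(a,281,190,255)]); s=r.state(); print(s['tool_pos'],s['force'],s['ft_torque'],s['opening'])
cv2.imwrite('pics/c5.png',cv2.resize(a['image'][130:380,170:390,::-1],None,fx=2.4,fy=2.4,interpolation=cv2.INTER_CUBIC))
E
```

```text
t: 6.0
tool_pos: [0.5649, -0.0046, 0.2187]
orientation: [0.828, 0.56, 0.0, 0.0]
force: [-2.1, 0.9, 8.7]
opening: 0.0281
finger_force: 88.7
(np.float64(281.06745362563237), np.float64(324.3912310286678), np.int64(310), np.int64(338), 593) [36, 37, 35, 35, 37, 44, 53, 77, 124, 163, 179, 175, 165, 148, 128, 100, 60, 30, 22, 25, 27, 29, 28, 29, 46, 87, 120, 130, 137, 158, 180, 185, 171, 155, 152, 156, 172, 186, 191, 192, 193, 198, 217, 242, 248, 237, 221, 223, 212, 151, 76, 75, 143, 191, 203, 203, 193, 149, 80, 37, 30, 32, 31, 30, 31]
[ 0.56495405 -0.00461925  0.21869345] [-2.39005277  1.71596448  8.15207249] [0.13843236 0.4644542  0.00389861] 0.028086347736099967
```

View pics/c5.png

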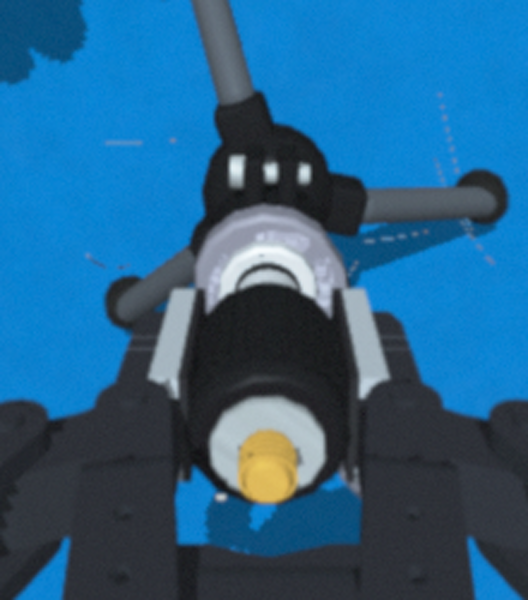

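The broad ring is half hidden at the rim, around (281,240) in the full frame, and the stud hasn't moved within the grip. So the column is at its mark to within about 0.3 mm. Next I'll turn clockwise.

```bash
python3 -m handwheel '[{"x":0,"y":0,"z":0.002,"rx":0,"ry":0,"rz":0.02},{"x":0,"y":0,"z":0.002,"rx":0,"ry":0,"rz":0.04},{"x":0,"y":0,"z":0.002,"rx":0,"ry":0,"rz":0.06},{"x":0,"y":0,"z":0.002,"rx":0,"ry":0,"rz":0.08},{"x":0,"y":0,"z":0.002,"rx":0,"ry":0,"rz":0.10},{"x":0,"y":0,"z":0.002,"rx":0,"ry":0,"rz":0.12},{"x":0,"y":0,"z":0.002,"rx":0,"ry":0,"rz":0.14},{"x":0,"y":0,"z":0.002,"rx":0,"ry":0,"rz":0.16},{"x":0,"y":0,"z":0.002,"rx":0,"ry":0,"rz":0.18},{"x":0,"y":0,"z":0.002,"rx":0,"ry":0,"rz":0.20},{"x":0,"y":0,"z":0.002,"rx":0,"ry":0,"rz":0.2},{"x":0,"y":0,"z":0.002,"rx":0,"ry":0,"rz":0.2}]'
python3 - <<'E'
from h import *
a=grab('wrist','w6.png'); grab('side','d6.png');print(stud(a),[int(x) for x in prof(a,281,232,250)]); s=r.state(); print(s['tool_pos'],s['force'],s['ft_torque'],s['qpos'])
E
```

```text
t: 7.05
tool_pos: [0.5654, -0.0047, 0.2186]
orientation: [0.961, 0.277, 0.001, 0.0]
force: [-1.8, 0.8, 9.1]
opening: 0.0283
finger_force: 89.5
(np.float64(285.1674208144796), np.float64(321.21719457013575), np.int64(311), np.int64(337), 221) [203, 229, 246, 249, 244, 241, 240, 230, 155, 70, 97, 170, 198, 201, 201, 187, 130, 64]
[ 0.5654297  -0.00467718  0.21858609] [-1.37052596  0.46025194  8.36112043] [0.24638252 0.35578045 0.09181354] [-2.05924188e-01  5.61531240e-01  1.66479177e+00  2.03639834e-04
  9.13567327e-01  8.04097602e-01]
```

```bash
python3 -m handwheel '[{"x":0,"y":0,"z":0.001,"rx":0,"ry":0,"rz":0.02},{"x":0,"y":0,"z":0.001,"rx":0,"ry":0,"rz":0.04},{"x":0,"y":0,"z":0.001,"rx":0,"ry":0,"rz":0.06},{"x":0,"y":0,"z":0.001,"rx":0,"ry":0,"rz":0.08},{"x":0,"y":0,"z":0.001,"rx":0,"ry":0,"rz":0.10},{"x":0,"y":0,"z":0.001,"rx":0,"ry":0,"rz":0.12},{"x":0,"y":0,"z":0.001,"rx":0,"ry":0,"rz":0.13},{"x":0,"y":0,"z":0.001,"rx":0,"ry":0,"rz":0.14},{"x":0,"y":0,"z":0.001,"rx":0,"ry":0,"rz":0.15},{"x":0,"y":0,"z":0.001,"rx":0,"ry":0,"rz":0.15},{"x":0,"y":0,"z":0.001,"rx":0,"ry":0,"rz":0.15}]'
python3 - <<'E'
from h import *
a=grab('wrist','w7.png'); d=grab('side','d7.png');print(stud(a),[int(x) for x in prof(a,281,232,250)]); s=r.state(); print(s['tool_pos'],s['force'],s['ft_torque'],s['qpos'][5])
c=d['image'][130:270,185:315]
cv2.imwrite('pics/c7.png',np.hstack([cv2.resize(c,(390,420)),cv2.resize(a['image'][150:360,180:380],(400,420))])[:,:,::-1])
E
```

```text
t: 8.07
tool_pos: [0.5656, -0.005, 0.2186]
orientation: [0.999, 0.045, 0.001, 0.0]
force: [-0.3, -0.6, 9.8]
opening: 0.028
finger_force: 89.5
(np.float64(281.4971098265896), np.float64(331.5838150289017), np.int64(325), np.int64(338), 173) [168, 189, 229, 244, 245, 243, 243, 237, 192, 99, 61, 114, 157, 166, 164, 152, 115, 64]
[ 0.56566061 -0.00500899  0.21858151] [-1.33317736 -0.09124593  9.46052721] [0.06651821 0.4488309  0.0852607 ] 1.2751997875371222
```

View pics/c7.png

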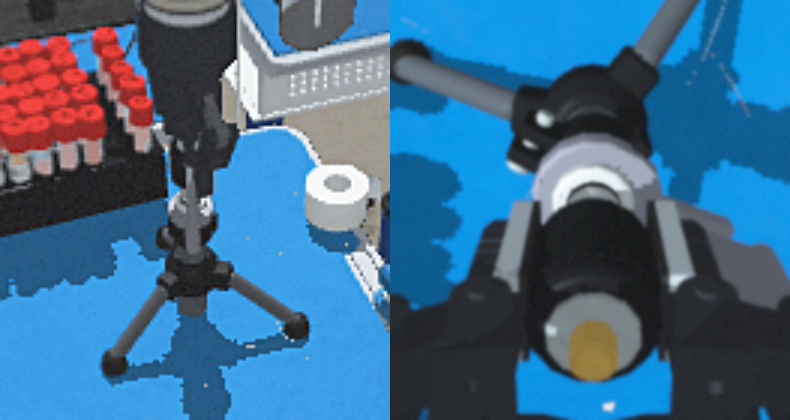

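The side view now sees the wing edge-on, at about −107°, so it has turned about 34° and 12–20° remain. The ring is still at the rim.

```bash
python3 -m handwheel '[{"x":0,"y":0,"z":0,"rx":0,"ry":0,"rz":0.015},{"x":0,"y":0,"z":0,"rx":0,"ry":0,"rz":0.03},{"x":0,"y":0,"z":0,"rx":0,"ry":0,"rz":0.045},{"x":0,"y":0,"z":0,"rx":0,"ry":0,"rz":0.055},{"x":0,"y":0,"z":0,"rx":0,"ry":0,"rz":0.065},{"x":0,"y":0,"z":0,"rx":0,"ry":0,"rz":0.065},{"x":0,"y":0,"z":0,"rx":0,"ry":0,"rz":0.065}]'; python3 -c "
from h import *
s=r.state();print(s['tool_pos'],s['ft_torque'],s['qpos'][5],s['tau'][5])"
python3 -m handwheel '[{"x":0,"y":0,"z":0,"rx":0,"ry":0,"rz":0.01},{"x":0,"y":0,"z":0,"rx":0,"ry":0,"rz":0.02},{"x":0,"y":0,"z":0,"rx":0,"ry":0,"rz":0.02},{"x":0,"y":0,"z":0,"rx":0,"ry":0,"rz":0.02}]'; python3 -c "
from h import *
s=r.state();print(s['tool_pos'],s['ft_torque'],s['qpos'][5],s['tau'][5])"
```

```text
t: 8.75
tool_pos: [0.5656, -0.0052, 0.2186]
orientation: [0.998, -0.057, 0.001, 0.001]
force: [-1.2, -0.4, 8.7]
opening: 0.0287
finger_force: 89.4
[ 0.56563539 -0.00517645  0.21856085] [-0.05080226  0.38112149  0.06941497] 1.479523701202707 0.07886590668931603
t: 9.08
tool_pos: [0.5657, -0.0053, 0.2186]
orientation: [0.996, -0.089, 0.001, 0.001]
force: [-0.6, -1.3, 8.8]
opening: 0.0286
finger_force: 89.3
[ 0.56565001 -0.00526272  0.21856476] [-0.0332984   0.38712286  0.0834972 ] 1.542306183777815 0.08257943904027343
```

```bash
S="from h import *
s=r.state();print(s['tool_pos'],s['ft_torque'],s['qpos'][5],s['tau'][5])"
python3 -m handwheel '[{"x":0,"y":0,"z":0,"rx":0,"ry":0,"rz":0.01},{"x":0,"y":0,"z":0,"rx":0,"ry":0,"rz":0.015},{"x":0,"y":0,"z":0,"rx":0,"ry":0,"rz":0.015}]'; python3 -c "$S"
python3 -m handwheel '[{"x":0,"y":0,"z":0,"rx":0,"ry":0,"rz":0.01},{"x":0,"y":0,"z":0,"rx":0,"ry":0,"rz":0.015},{"x":0,"y":0,"z":0,"rx":0,"ry":0,"rz":0.015}]'; python3 - <<'E'
from h import *
s=r.state();print(s['tool_pos'],s['ft_torque'],s['qpos'][5],s['tau'][5])
a=grab('wrist','w8.png'); d=grab('side','d8.png');grab('scene','s8.png');print(stud(a),[int(x) for x in prof(a,281,232,250)])
c=d['image'][130:270,185:315]
cv2.imwrite('pics/c8.png',np.hstack([cv2.resize(c,(390,420)),cv2.resize(a['image'][150:360,180:380],(400,420))])[:,:,::-1])
E
```

```text
t: 9.33
tool_pos: [0.5657, -0.0053, 0.2186]
orientation: [0.994, -0.112, 0.001, 0.001]
force: [-1.9, -2.9, 8.9]
opening: 0.0281
finger_force: 89.5
[ 0.56566693 -0.00532153  0.21856539] [-0.02697627  0.37358853  0.09701719] 1.5898794948348365 0.1770913414657116
t: 9.58
tool_pos: [0.5657, -0.0054, 0.2186]
orientation: [0.991, -0.136, 0.001, 0.001]
force: [-1.2, -1.5, 8.1]
opening: 0.0281
finger_force: 89.8
[ 0.56570453 -0.0054188   0.2185657 ] [-0.11735817  0.39601239  0.12337485] 1.6369438483116028 0.1963902683928609
(np.float64(281.936), np.float64(331.328), np.int64(326), np.int64(338), 125) [139, 140, 147, 158, 163, 156, 154, 153, 134, 77, 39, 77, 126, 138, 140, 136, 116, 71]
```

View pics/c8.png

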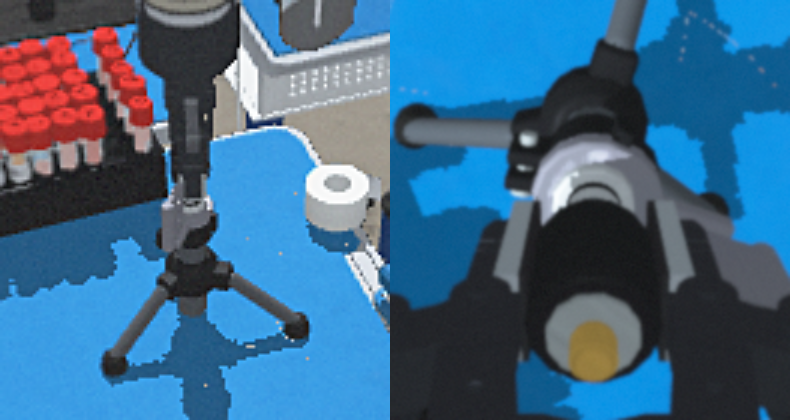

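```bash
S="from h import *
s=r.state();print(s['tool_pos'],s['force'],s['ft_torque'],s['qpos'][5],s['tau'][5])"
python3 -c "
from h import *
d=load('d8.png')
for u in((165,250),(165,200)):
  for z in(.126,.171):
    P=plane(d,(185+u[0]/3,130+u[1]/3),z)-[.565,-.005,0]; print(z,P,np.hypot(*P[:2]),np.degrees(np.arctan2(P[1],P[0])))"
python3 -m handwheel '[{"x":0,"y":0,"z":0,"rx":0,"ry":0,"rz":0.01},{"x":0,"y":0,"z":0,"rx":0,"ry":0,"rz":0.015},{"x":0,"y":0,"z":0,"rx":0,"ry":0,"rz":0.015}]'; python3 -c "$S"
```

```text
0.126 [-0.03643395 -0.04729291  0.126     ] 0.0596996790413867 -127.61026814766343
0.171 [-0.04962491 -0.0941189   0.171     ] 0.10640018225148508 -117.80078110365307
0.126 [-0.01864206  0.00983457  0.126     ] 0.02107712089705893 152.18623859286663
0.171 [-0.03283632 -0.04021289  0.171     ] 0.051916280831374485 -129.23376915097285
t: 9.98
tool_pos: [0.5663, -0.0058, 0.2186]
orientation: [0.987, -0.159, 0.002, 0.001]
force: [0.9, -3.1, 8.0]
opening: 0.028
finger_force: 92.1
[ 0.5663285  -0.00576342  0.21860698] [ 0.90269442 -3.09856981  8.01145694] [-0.07164384  0.34431241  0.30419142] 1.6834584008655744 0.37942981347441673
```

```bash

python3 -m handwheel '[{"x":0,"y":0,"z":0,"rx":0,"ry":0,"rz":0.005},{"x":0,"y":0,"z":0,"rx":0,"ry":0,"rz":0.01},{"x":0,"y":0,"z":0,"rx":0,"ry":0,"rz":0.01},{"x":0,"y":0,"z":0,"rx":0,"ry":0,"rz":0.01}]'; python3 - <<'E'
from h import *
s=r.state();print(s['tool_pos'],s['force'],s['ft_torque'],s['qpos'][5],s['tau'][5])
a=grab('wrist','w9.png'); d=grab('side','d9.png');print(stud(a),[int(x) for x in prof(a,281,232,250)])
# wing motion between d8 and d9, in the side view
for f in('d7.png','d8.png','d9.png'):
  g=cv2.cvtColor(load(f)['image'],cv2.COLOR_RGB2GRAY); print(f,g[203,234:262].tolist(),g[209,234:262].tolist())
E
```

```text
t: 10.32
tool_pos: [0.5668, -0.006, 0.2187]
orientation: [0.985, -0.174, 0.003, 0.001]
force: [0.2, -4.0, 7.3]
opening: 0.0281
finger_force: 94.0
[ 0.56675364 -0.00604916  0.21866243] [ 0.17006975 -4.04400115  7.2966318 ] [-0.09614861  0.20329475  0.44670636] 1.7139742142916632 0.42374633252620697
(np.float64(282.85714285714283), np.float64(333.25714285714287), np.int64(329), np.int64(340), 70) [104, 112, 127, 136, 146, 155, 162, 156, 153, 151, 137, 81, 38, 70, 122, 137, 138, 137]
d7.png [84, 82, 80, 80, 78, 79, 83, 34, 116, 109, 107, 106, 106, 97, 100, 108, 104, 96, 102, 101, 109, 51, 26, 84, 146, 141, 138, 139] [82, 83, 87, 35, 36, 57, 73, 93, 71, 33, 39, 33, 37, 110, 105, 106, 106, 87, 29, 27, 15, 120, 146, 140, 139, 142, 138, 141]
d8.png [84, 79, 76, 78, 77, 106, 106, 104, 104, 92, 112, 101, 98, 105, 106, 110, 107, 104, 104, 108, 93, 21, 19, 82, 146, 141, 139, 141] [82, 80, 88, 36, 25, 110, 104, 104, 100, 92, 100, 109, 89, 26, 35, 35, 39, 37, 28, 28, 20, 115, 145, 138, 138, 140, 141, 141]
d9.png [85, 83, 74, 80, 79, 106, 105, 104, 101, 98, 107, 99, 102, 101, 105, 109, 105, 108, 106, 108, 91, 25, 31, 84, 149, 145, 140, 136] [76, 80, 87, 34, 24, 112, 110, 105, 103, 94, 104, 106, 83, 28, 31, 35, 32, 39, 34, 33, 25, 117, 146, 136, 137, 139, 137, 140]
```

The side view shows the wing unmoved over the last 4.5° of turning while the torque rose from 0.20 to 0.42 N m, so the lever is at its stop. The column height is unchanged, so I'm handing in.

```bash
python3 -c "
from plant import r
print(r.hand_in())"
```

```text
the job is handed in; nothing more can be done
None
```

I handed the job in at about 10.4 s with the lever turned clockwise to its stop and the column still gripped at its mark, within about 0.5 mm by my measurements; no result came back.

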